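Load the calibration disc into the reflectance reader

ROBOT

A 6-joint arm with a two-finger parallel gripper is mounted at the origin on a cart in front of the work surface, level with it; the furniture and walls round the work are solid. World frame = base frame: x ahead of the robot, y to its left, z up, the work surface at z = 0. Lengths are in m, angles in rad, forces in N, time in s.
With the tool pointing down it reaches from about 0.35 to 0.775 m from the base axis. Payload 5.5 kg.
Tool frame: the origin (TCP) lies midway between the tips of the shut fingers; the grasp point (between the pads) lies 19 mm behind it; z points along the fingers, y is the line along which they close (so a half turn about z gives the same grasp; the last joint's range is limited). The gripper opens to 85 mm and grips with 20 to 120 N. Pads are 22 mm wide; open, the fingers measure 114 mm over their backs; the gripper's body (76 mm by 85 mm) begins 54 mm behind the grasp point. The pads swing forward as they close: fully open they stand 13 mm farther back than shut.
Start: joints at [-1.298, 0.313, 0.046, 1.304, 0, 1.431], TCP at [0.231, -0.527, 0.231] pointing down, gripper open.
Joint ranges: [-2.76, 2.76], [-0.86, 1.69], [-1.03, 1.26], [-2.2, 2.34], [-1.47, 1.5], [-3.14, 3.14]. Speed limits (rad/s): [2.57, 2.57, 3.14, 3.14, 3.14, 3.14].

INTERFACE

Orientations are given as [roll, pitch, yaw] about the fixed x, y, z axes, in that order (R = Rz(yaw) Ry(pitch) Rx(roll)).
In Python, from bench import state, camera, camera_model, hand_in gives the robot as it stands.
- The arm moves only by the tool step_arm, never from a script. Its argument "commands" is a list of rows, each a list of 6 numbers: the shift along the tool's x, y, z in m, then the turn, a rotation vector about the tool's x, y, z in degrees. A call has exactly 5 rows; each row is the pose to reach, as a shift and turn from the pose commanded when the call began, along the tool's axes at that moment; what a row does not reach only later rows make up. A row lasts 1/12 s, in which the tool goes at most 41.7 mm and 7.16 degrees, less where a joint would pass 70% of its speed; a pose out of reach is approached as far as the arm can. A call with a gripper value outside its range is refused whole. "fingers" is the opening, from 0 (shut) to 1 (fully open), set as the call begins (left out, the last holds). The fingers move at their own pace and stop on an object; "squeeze" is the grip in N (left out, the last holds). Time passes only in rows, so rows that repeat a pose let the fingers close, or fill a call up. It gives the time, the measured TCP pose, the force, the opening and the grip force at its end, in the units of the state.
- state(): the state, without advancing time (a new reading comes with each control period).
- camera(name): name is "side" or "top"; returns (picture, depth): 400x640x3 uint8, blue, green, red; 400x640 float32, m along the optical axis (not along the pixel's ray), 0 where there is no reading.
- camera_model(name): a dict with "fx", "fy", "cx", "cy" (pixels), "world_from_camera" (4x4, takes a point from camera to world coordinates). Camera axes: x right, y down, z forward; pixel columns grow to the right and rows downward; lengths in m; the calibration is good to about 2 mm. A picture is of the moment at which its call begins. camera_model takes no time and is no camera call.
- hand_in(): hands the job in; it is judged then, once.
The state is a dict: "t": time; "q": joint angles; "joint_velocities": joint speeds; "tau": joint torques, N m; "tcp_pos": TCP position; "tool_rot": TCP orientation; "wrist_force": force on the tool from outside, world axes, zero at the start; "ft_torque": the same for the moment, N m; "gripper_width": finger opening in m; "grasp_force": force on a finger pad.
Only numpy, scipy, OpenCV 4.12 (cv2) and the standard library are available. Lean on these libraries where they do the work, as an engineer would, in place of code of your own. Each camera call takes 0.05 s, during which the arm holds its last target. There are 200 camera calls.

TASK

Calibrate the little white reflectance reader: pick up the white-faced calibration disc, lay it gently and flat on the bare metal deck of the open drawer, between the blue front lip and the pocket, and slide it along the deck towards the housing until it drops into the shallow round pocket. Its edge chips easily: as soon as you feel it seat, stop, without shoving the stiff drawer along with it. Then push the drawer fully home by its front lip; leave the capped cup and the timer where they are.

Things in the scene. Friction and masses are not known exactly. Their poses are not given: they have to be found in the camera images.
- calibration_disc: Flat steel disc, white ceramic face up, 40 mm diameter, 12 mm thick, about 90 g; pressing it against the reader with over 15 N chips it. Origin: centre of its underside, z up. Lower edge bevelled 1.2 mm. Starts on a fixed grey foot, 62 mm diameter, 6 mm high. Can be gripped across its diameter from above; slid over the pocket it drops in by its own weight and then stands 8 mm above the deck.
- reader: White reflectance reader, fixed. Origin: on the worktop under the middle of the drawer mouth; x points into the housing, y along its front face, z up. Housing x 0 to 174, y -75 to 75 mm, 58 mm high (79 mm from x = 70 on). Its drawer sticks out along -x: flat aluminium deck, y -45 to 45, top 20 mm above the worktop. The drawer slides stiffly (about 17 N) and stays where it is left.
- laying_spot (a point): Fixed point of the reader at x = -74 mm, y = 0, 20 mm above the worktop (height of the deck's top). However far the drawer is out, a disc laid with its centre here lies flat on the deck, its front edge 28 mm or more from the lip and its centre 16 to 42 mm short of the pocket's centre.
- mouth (a point): Middle of the upper edge of the drawer mouth, x = 0, 30 mm above the worktop: a seated disc (top 28 mm) passes under it, one lying on the deck (top 32 mm) does not. The drawer is open by an unknown 122 to 148 mm: that far in front of here stands the rear face of its upright blue lip (6 mm thick, 96 mm wide, z 5 to 34 mm). Home, the lip touches the housing.
- measuring_spot (a point): Where the disc's underside must end: inside the housing at x = 90 mm, y = 0, 16 mm above the worktop; the pocket's centre is here when the drawer is home. The pocket lies on the deck's centre line, its centre 90 mm behind the lip's rear face (at first anywhere from x = -58 to -32 mm); 42 mm diameter, 4 mm deep.
- capped_cup: Specimen cup with a red lid, 57 mm in diameter, 60 mm high, standing near the disc. Origin: centre of its underside. Not to be moved.
- bench_timer: Flat white bench timer, 58 x 72 x 18 mm, lying to the left of the reader. Origin: centre of its underside. Not to be moved.

How it is judged:
By the outcome, as a careful person would: the job done as asked, in the order asked, and still so for the second after the job is handed in, with the robot touching nothing.
It also fails if it takes over 70 s, if anything falls off the work surface, if the arm or the gripper's body presses on something with over 40 N, if the wrist force passes 120 N, or if a joint passes its speed limit or range.

## Working session

There is one attempt and no reset: what is moved stays moved. The work goes in short steps, Python scripts to look and compute and a tool call to move; the robot and the scene stay as the last step left them, time stands still between calls to the robot, and variables do not carry over. Pictures are saved under pics/ and viewed, at most 10 in all, crops included, and the job is handed in when it is done.

Besides the shell and the picture viewer there is one more tool, called after ">>>" in YAML: its name, and indented under it one key for each argument. step_arm: Moves the arm, as the interface text tells. Its arguments: {"type":"object","properties":{"commands":{"type":"array","items":{"type":"array","items":{"type":"number"}}},"fingers":{"type":"number"},"squeeze":{"type":"number"}},"required":["commands"]}

```bash
mkdir -p pics
python3 - <<'E'
from bench import *
import cv2,numpy as np
for n in("top","side"):
    p,d=camera(n); cv2.imwrite(f"pics/{n}0.png",p); np.savez(f"{n}0.npz",p=p,d=d)
    m=camera_model(n); print(n,m["fx"],m["cx"],m["cy"],np.round(m["world_from_camera"],3).tolist())
s=state();print({k:np.round(v,3).tolist() for k,v in s.items()})
E
```

```text
top 487.3432484583369 321.0297317304547 198.99240344695485 [[0.011, -0.981, 0.196, 0.339], [-1.0, -0.01, 0.007, 0.011], [-0.005, -0.196, -0.981, 1.183], [0.0, 0.0, 0.0, 1.0]]
side 508.2422865248735 320.4823742673214 205.20515480383185 [[1.0, -0.006, 0.014, 0.528], [-0.015, -0.64, 0.769, -1.185], [0.005, -0.769, -0.64, 1.061], [0.0, 0.0, 0.0, 1.0]]
{'t': 0.1, 'q': [-1.298, 0.314, 0.045, 1.304, -0.0, 1.431], 'joint_velocities': [-0.0, -0.001, 0.003, 0.001, 0.002, 0.001], 'tau': [0.002, -48.172, 29.924, 0.013, -0.0, 0.0], 'tcp_pos': [0.231, -0.526, 0.23], 'tool_rot': [-3.14, -0.0, 0.413], 'wrist_force': [-0.555, 0.607, -0.383], 'ft_torque': [0.024, -0.055, 0.088], 'grasp_force': 0.0, 'gripper_width': 0.086}
```

View pics/top0.png

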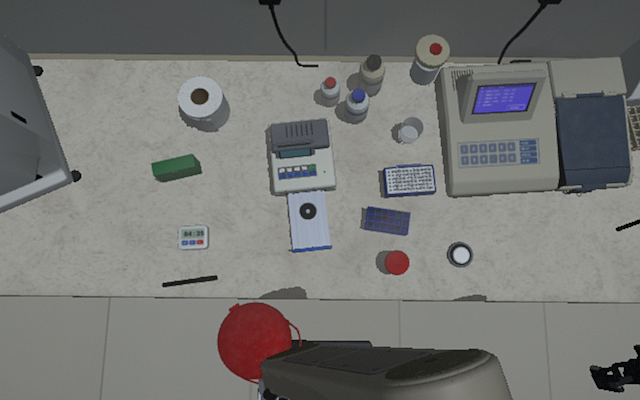

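View pics/side0.png

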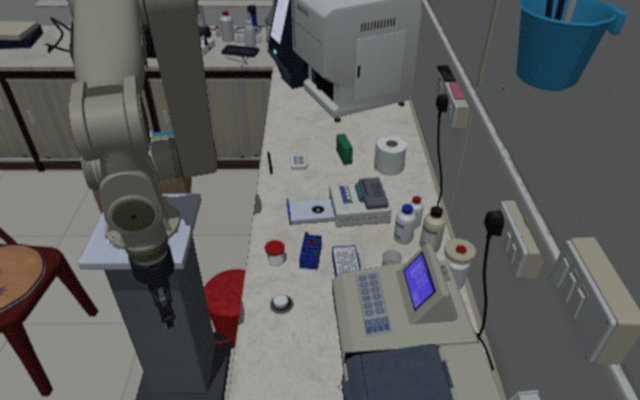

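The top view shows the disc at about (460,255), the cup at (397,262), the drawer deck between (289,192) and (331,250) with the pocket at (308,211), and the timer at (193,237). In the side view the disc is at (281,302), the pocket at (318,209) and the lip at x≈289.

```bash
cat > h.py <<'E'
import numpy as np,cv2
from bench import *
def cast(n,uv,z):
    m=camera_model(n);T=m["world_from_camera"];uv=np.atleast_2d(uv).astype(float)
    r=np.c_[(uv[:,0]-m["cx"])/m["fx"],(uv[:,1]-m["cy"])/m["fy"],np.ones(len(uv))]@T[:3,:3].T
    return T[:3,3]+r*((z-T[2,3])/r[:,2])[:,None]
def blobs(mask,off,amin=20):
    c,_=cv2.findContours(mask.astype(np.uint8),cv2.RETR_EXTERNAL,cv2.CHAIN_APPROX_NONE)
    return [(x[:,0]+np.array(off)) for x in c if cv2.contourArea(x)>=amin]
E
python3 - <<'E'
from h import *
def crop(n,x0,y0,x1,y1): return np.load(n+"0.npz")["p"][y0:y1,x0:x1]
for n,b,z in(("top",(440,235,480,275),.018),("side",(262,285,300,320),.018)):
    c=crop(n,*b); g=c.min(2)
    for t in(140,170,200):
        for k in blobs(g>t,b[:2]):
            if cv2.contourArea(k)<400:
                M=cv2.moments(k); p=[M["m10"]/M["m00"],M["m01"]/M["m00"]]; print("disc",n,t,np.round(p,1),M["m00"],cast(n,p,z).round(4), np.ptp(cast(n,k,z),0).round(3))
for n,b in(("top",(285,200,325,225)),("side",(300,198,335,220))):
    c=crop(n,*b)
    for k in blobs(c.max(2)<110,b[:2]):
        M=cv2.moments(k);p=[M["m10"]/M["m00"],M["m01"]/M["m00"]];print("dark",n,np.round(p,1),M["m00"],cast(n,p,.016).round(4),np.ptp(cast(n,k,.016),0).round(3))
for n,b in(("top",(280,235,340,260)),("side",(280,190,340,230))):
    c=crop(n,*b).astype(int)
    for k in blobs((c[...,0]-c[...,2]>60),b[:2],10):
        r=cv2.boxPoints(cv2.minAreaRect(k.astype(np.float32)));print("lip",n,r.round(1).tolist(),cast(n,r,.034).round(4).tolist())
for n,b in(("top",(375,240,420,285)),("side",(255,230,295,270))):
    c=crop(n,*b).astype(int)
    for k in blobs((c[...,2]-c[...,0]>70),b[:2],30):
        (x,y),R=cv2.minEnclosingCircle(k);print("cup",n,x,y,R,cast(n,[x,y],.06).round(4))
a=cv2.resize(crop("top",255,110,350,260),None,fx=4,fy=4,interpolation=cv2.INTER_CUBIC)
b=cv2.resize(crop("side",265,170,400,320),None,fx=3,fy=4,interpolation=cv2.INTER_CUBIC)
cv2.imwrite("pics/z1.png",np.hstack([a,b])[:, :800])
E
```

```text
disc top 170 [461.  254.8] 141.5 [[ 0.4401 -0.3157  0.018 ]] [0.033 0.033 0.   ]
dark top [307.6 210.6] 190.5 [[0.5434 0.0516 0.016 ]] [0.037 0.037 0.   ]
dark side [317.5 209. ] 58.0 [[0.5413 0.0517 0.016 ]] [0.035 0.03  0.   ]
lip top [[291.79998779296875, 249.3000030517578], [330.8999938964844, 245.3000030517578], [331.20001220703125, 247.6999969482422], [292.1000061035156, 251.6999969482422]] [[0.4471, 0.0865, 0.034], [0.4577, -0.0056, 0.034], [0.4521, -0.0062, 0.034], [0.4415, 0.0857, 0.034]]
cup top 397.0530700683594 262.53350830078125 11.236370086669922 [[ 0.4171 -0.1569  0.06  ]]
cup side 274.3823547363281 247.5 8.74731731414795 [[ 0.4184 -0.1663  0.06  ]]
```

View pics/z1.png

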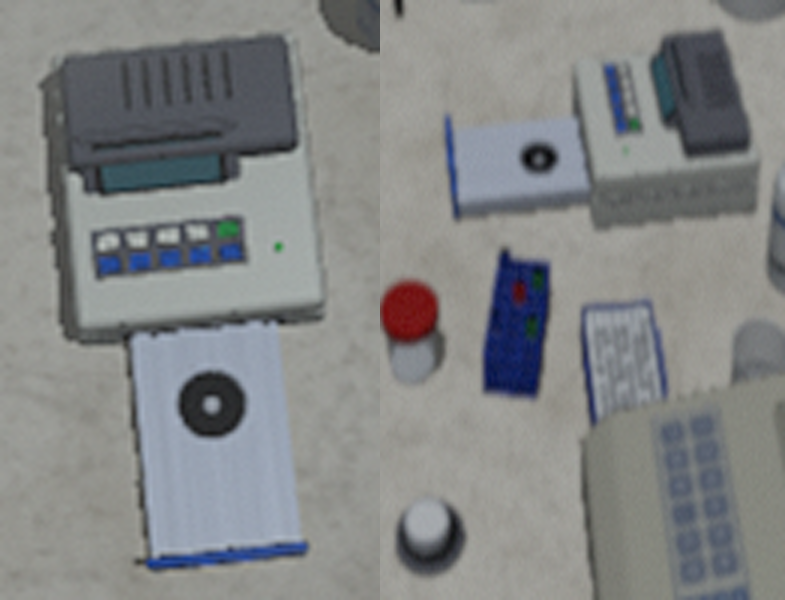

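Zoom: deck edges, pocket ring centre and lip are clear, and the pocket agrees across both views. Now I refine yaw, mouth distance and disc centre.

Run:
```python
from h import *
P={n:np.load(n+"0.npz")["p"] for n in("top","side")}
S=P["side"][285:320,262:300]; g=S.min(2)
print(g[8:27:1,8:32:2])
T=P["top"].astype(int)
# deck edges per row: bluish-bright deck
def edge(row,a,b): # subpixel max gradient
    v=cv2.GaussianBlur(P["top"][:,:,0].astype(np.float32),(3,3),0)[row,a:b]; d=np.abs(np.diff(v)); i=d.argmax(); i=min(max(i,1),len(d)-2)
    o=.5*(d[i-1]-d[i+1])/(d[i-1]-2*d[i]+d[i+1]+1e-9); return a+i+o+.5
for nm,(a0,b0,sl) in dict(L=(288,5,.085),R=(324,5,.11)).items():
    pts=[]
    for r in range(198,244):
        c=a0+sl*(r-195); pts.append((edge(r,int(c-b0),int(c+b0+1)),r))
    w=cast("top",pts,.02)[:,:2]
    vx,vy,x,y=cv2.fitLine(w.astype(np.float32),cv2.DIST_HUBER,0,.01,.01).ravel(); print(nm,np.arctan2(vy*np.sign(vx),vx*np.sign(vx)),x,y)
# housing front top edge (z .058): zoom pixels /4 + offset
h=cast("top",[(255+77/4,110+328/4),(255+323/4,110+310/4)],.058);print("front",h.round(4).tolist())
b=(445,240,478,270)
c=P["top"][b[1]:b[3],b[0]:b[2]]
for t in(60,80): 
    for k in blobs(c.max(2)<t,b[:2]): (x,y),R=cv2.minEnclosingCircle(k);print("foot",t,x,y,R,cast("top",[x,y],.006).round(4))
b=(262,285,300,320);c=S
for t in(60,80,100):
    for k in blobs(c.max(2)<t,b[:2]): (x,y),(w,h_),a=cv2.fitEllipse(k);print("footS",t,x,y,w,h_,cast("side",[x,y],.006).round(4))
for t in(110,130,150):
    for k in blobs(S[4:29,6:33].min(2)>t,(268,289)):
        (x,y),(w,h_),a=cv2.fitEllipse(k);print("discS",t,x,y,w,h_,cast("side",[x,y],.018).round(4))
```

```text
[[150 154 151 149 146 142 146 148 148 155 154 154]
 [155 151 149 148 151 146 146 147 140 154 152 152]
 [156 152 151 150 152 154 153 141 127 141 154 151]
 [149 152 146 155 163 161 162 155 117 110 145 150]
 [148 139 140 162 167 167 165 163 129  73 120 148]
 [148 122 142 163 163 164 164 165 143  60  90 137]
 [146 103 151 165 167 164 164 167 154  60  57 124]
 [133  89 150 167 164 164 166 165 155  65  47 107]
 [122  71 146 165 164 164 163 164 145  57  29  97]
 [113  61 133 164 164 165 163 159 123  46  29  83]
 [105  44 117 152 162 161 162 145 106  35  36  67]
 [103  43  90 135 149 151 146 122  75  25  36  65]
 [106  42  70 109 121 125 116  95  57  25  45  77]
 [104  51  52  81  95 101  89  72  46  26  55  89]
 [108  62  39  63  76  80  70  56  30  35  59 110]
 [113  66  45  45  58  65  52  36  26  53  65 128]
 [129  77  61  44  36  35  30  33  40  63  87 146]
 [139  96  63  51  43  40  40  49  57  74 120 152]
 [145 124  83  68  60  58  54  63  67  97 139 156]]
L 0.118004404 0.52589154 0.09448198
R 0.12096686 0.52436846 0.004187524
front [[0.5797, 0.1295, 0.058], [0.5921, -0.0157, 0.058]]

[... 257 characters left out ...]
3137207 [[ 0.441  -0.3187  0.006 ]]
footS 80 281.1804504394531 303.5425109863281 15.275473594665527 19.732316970825195 [[ 0.4419 -0.3212  0.006 ]]
footS 100 281.4177551269531 304.37322998046875 16.736515045166016 20.805089950561523 [[ 0.4427 -0.324   0.006 ]]
discS 110 280.9565124511719 301.0432434082031 27.639734268188477 29.80943489074707 [[ 0.4419 -0.3228  0.018 ]]
discS 130 281.0115051269531 301.5627136230469 27.39248275756836 30.975828170776367 [[ 0.4422 -0.3245  0.018 ]]
discS 150 289.0364685058594 291.07659912109375 6.714685916900635 12.954415321350098 [[ 0.4619 -0.2891  0.018 ]]
discS 150 276.39208984375 296.8573913574219 10.87459659576416 19.1804141998291 [[ 0.4293 -0.3086  0.018 ]]
```

>>> step_arm:
  commands:
    - [0.03, -0.01, 0.01, 0, 0, -7]
    - [0.06, -0.025, 0.02, 0, 0, -14]
    - [0.09, -0.035, 0.03, 0, 0, -21]
    - [0.12, -0.05, 0.04, 0, 0, -28]
    - [0.15, -0.06, 0.04, 0, 0, -35]
  fingers: 1
  squeeze: 20

```text
t: 0.52
tcp_pos: [0.3437, -0.4086, 0.1888]
tool_rot: [-3.137, -0.002, 1.029]
wrist_force: [-0.4, -0.3, -0.1]
gripper_width: 0.0854
grasp_force: 0.0
```

>>> step_arm:
  commands:
    - [0, 0, 0, 0, 0, -7]
    - [0, 0, 0, 0, 0, -14]
    - [0, 0, 0, 0, 0, -21]
    - [0, 0, 0, 0, 0, -28]
    - [0, 0, 0, 0, 0, -35]

```text
t: 0.93
tcp_pos: [0.344, -0.4111, 0.1909]
tool_rot: [-3.141, -0.001, 1.641]
wrist_force: [0.0, -0.6, -0.5]
gripper_width: 0.0859
grasp_force: 0.0
```

>>> step_arm:
  commands:
    - [0, 0, 0, 0, 0, -7]
    - [0, 0, 0, 0, 0, -14]
    - [0, 0, 0, 0, 0, -21]
    - [0, 0, 0, 0, 0, -28]
    - [0, 0, 0, 0, 0, -35]

```text
t: 1.35
tcp_pos: [0.3438, -0.4113, 0.1909]
tool_rot: [3.141, -0.001, 2.251]
wrist_force: [-0.2, 0.3, 0.1]
gripper_width: 0.0851
grasp_force: 0.0
```

>>> step_arm:
  commands:
    - [0, 0, 0, 0, 0, -7]
    - [0, 0, 0, 0, 0, -14]
    - [0, 0, 0, 0, 0, -21]
    - [0, 0, 0, 0, 0, -28]
    - [0, 0, 0, 0, 0, -35]

```text
t: 1.77
tcp_pos: [0.3438, -0.4113, 0.1908]
tool_rot: [3.141, -0.001, 2.862]
wrist_force: [-0.1, -1.1, 0.3]
gripper_width: 0.0856
grasp_force: 0.0
```

>>> step_arm:
  commands:
    - [0, 0, 0, 0, 0, -7]
    - [0, 0, 0, 0, 0, -14]
    - [0, 0, 0, 0, 0, -21]
    - [0, 0, 0, 0, 0, -23.2]
    - [0, 0, 0, 0, 0, -23.2]

```text
t: 2.18
tcp_pos: [0.3438, -0.4113, 0.1909]
tool_rot: [3.141, -0.0, -3.021]
wrist_force: [-0.7, -0.1, 0.0]
gripper_width: 0.0851
grasp_force: 0.0
```

```bash
cat >> h.py <<'E'
from scipy.spatial.transform import Rotation as R
def togo(p,yaw=.1195+np.pi):
    s=state(); r=R.from_euler("xyz",s["tool_rot"]); t=R.from_euler("xyz",[np.pi,0,yaw])
    print("t",round(s["t"],2),"tcp",np.round(s["tcp_pos"],4),"rpy",np.round(s["tool_rot"],4),"F",np.round(s["wrist_force"],2),"w",round(s["gripper_width"],4),"g",round(s["grasp_force"],1))
    print("go",np.round(r.inv().apply(np.array(p)-s["tcp_pos"])*1000,1),"turn",np.round((r.inv()*t).as_rotvec(degrees=True),2))
E
python3 -c "
from h import *
togo([.4405,-.317,.06])"
```

```text
t 2.18 tcp [ 0.3438 -0.4113  0.1909] rpy [ 3.1407e+00 -4.0000e-04 -3.0211e+00] F [-0.72 -0.07  0.01] w 0.0851 g 0.0
go [-107.3   81.9  130.9] turn [ 0.05 -0.02  0.05]
```

>>> step_arm:
  commands:
    - [-0.025, 0.02, 0.025, 0, 0, 0]
    - [-0.05, 0.04, 0.05, 0, 0, 0]
    - [-0.075, 0.06, 0.08, 0, 0, 0]
    - [-0.107, 0.082, 0.1, 0, 0, 0]
    - [-0.107, 0.082, 0.131, 0, 0, 0]

```text
t: 2.6
tcp_pos: [0.4445, -0.3148, 0.0609]
tool_rot: [-3.14, 0.004, -3.019]
wrist_force: [0.9, -0.6, 0.2]
gripper_width: 0.0854
grasp_force: 0.0
```

>>> step_arm:
  commands:
    - [0, 0, 0.01, 0, 0, 0]
    - [0, 0, 0.02, 0, 0, 0]
    - [0, 0, 0.03, 0, 0, 0]
    - [0, 0, 0.03, 0, 0, 0]
    - [0, 0, 0.03, 0, 0, 0]

```text
t: 3.02
tcp_pos: [0.4401, -0.3186, 0.0308]
tool_rot: [-3.141, 0.0, -3.024]
wrist_force: [0.5, -0.6, 1.1]
gripper_width: 0.0852
grasp_force: 0.0
```

Run:
```python
from h import *
p,d=camera("top");q,e=camera("side")
a=cv2.resize(p[215:295,420:500],None,fx=5,fy=5,interpolation=2);b=cv2.resize(q[260:340,240:320],None,fx=5,fy=5,interpolation=2)
cv2.imwrite("pics/g1.png",np.hstack([a,b]));togo([.4405,-.317,.008])
```

```text
t 3.12 tcp [ 0.4407 -0.3189  0.0315] rpy [-3.1399e+00  1.3000e-03 -3.0237e+00] F [ 0.77  0.09 -0.35] w 0.0854 g 0.0
go [-0.   1.9 23.5] turn [-0.1   0.08 -0.09]
```

View pics/g1.png

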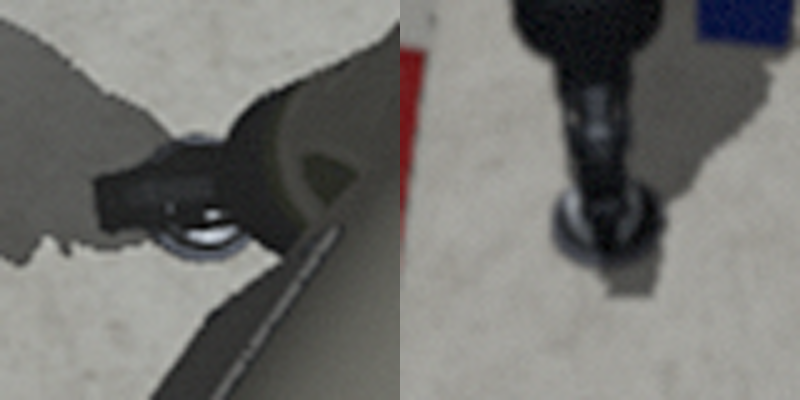

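The fingers straddle the disc, centred on it in the side view (finger ≈605, foot ≈608 in the crop). I'll go down and close.

>>> step_arm:
  commands:
    - [0, 0, 0.006, 0, 0, 0]
    - [0, 0, 0.012, 0, 0, 0]
    - [0, 0, 0.018, 0, 0, 0]
    - [0, 0, 0.023, 0, 0, 0]
    - [0, 0, 0.023, 0, 0, 0]

```text
t: 3.53
tcp_pos: [0.4396, -0.3167, 0.0059]
tool_rot: [3.14, -0.001, -3.022]
wrist_force: [-0.6, 1.0, 0.4]
gripper_width: 0.0858
grasp_force: 0.0
```

>>> step_arm:
  commands:
    - [0, 0, 0, 0, 0, 0]
    - [0, 0, 0, 0, 0, 0]
    - [0, 0, 0, 0, 0, 0]
    - [0, 0, 0, 0, 0, 0]
    - [0, 0, 0, 0, 0, 0]
  fingers: 0.3
  squeeze: 25

```text
t: 3.95
tcp_pos: [0.4407, -0.3176, 0.0078]
tool_rot: [-3.141, 0.001, -3.022]
wrist_force: [-0.1, 0.6, 2.6]
gripper_width: 0.037
grasp_force: 24.9
```

>>> step_arm:
  commands:
    - [0, 0, 0, 0, 0, 0]
    - [0, 0, 0, 0, 0, 0]
    - [0, 0, 0, 0, 0, 0]
    - [0, 0, 0, 0, 0, 0]
    - [0, 0, 0, 0, 0, 0]

```text
t: 4.37
tcp_pos: [0.4408, -0.3176, 0.0078]
tool_rot: [-3.141, 0.001, -3.022]
wrist_force: [0.3, -0.3, 4.8]
gripper_width: 0.0377
grasp_force: 25.1
```

>>> step_arm:
  commands:
    - [0, 0, -0.005, 0, 0, 0]
    - [0, 0, -0.01, 0, 0, 0]
    - [0, 0, -0.02, 0, 0, 0]
    - [0, 0, -0.03, 0, 0, 0]
    - [0, 0, -0.04, 0, 0, 0]

```text
t: 4.78
tcp_pos: [0.4405, -0.3175, 0.0484]
tool_rot: [-3.141, 0.0, -3.022]
wrist_force: [1.0, -1.0, -0.4]
gripper_width: 0.0373
grasp_force: 25.2
```

>>> step_arm:
  commands:
    - [0, 0, -0.03, 0, 0, 0]
    - [0, 0, -0.06, 0, 0, 0]
    - [0, 0, -0.09, 0, 0, 0]
    - [0, 0, -0.09, 0, 0, 0]
    - [0, 0, -0.09, 0, 0, 0]

```text
t: 5.2
tcp_pos: [0.4419, -0.3188, 0.1405]
tool_rot: [-3.137, 0.004, -3.022]
wrist_force: [-0.6, 0.2, -2.0]
gripper_width: 0.0373
grasp_force: 25.5
```

Run:
```python
from h import *
p,d=camera("top");q,e=camera("side")
m=camera_model("side");T=np.linalg.inv(m["world_from_camera"])
s=state();c=T@np.r_[s["tcp_pos"],1];u=int(m["fx"]*c[0]/c[2]+m["cx"]);v=int(m["fy"]*c[1]/c[2]+m["cy"]);print(u,v)
b=cv2.resize(q[v-40:v+40,u-40:u+40],None,fx=5,fy=5,interpolation=2)
a=cv2.resize(p[215:295,420:500],None,fx=5,fy=5,interpolation=2)
cv2.imwrite("pics/g2.png",np.hstack([a,b]));togo([.5122,.048,.137])
```

```text
278 268
t 5.3 tcp [ 0.4402 -0.3172  0.1373] rpy [-3.1416e+00 -1.0000e-04 -3.0220e+00] F [-0.29  1.01 -1.87] w 0.0375 g 25.5
go [-1.15e+02  3.54e+02  3.00e-01] turn [-0.   -0.    0.01]
```

View pics/g2.png

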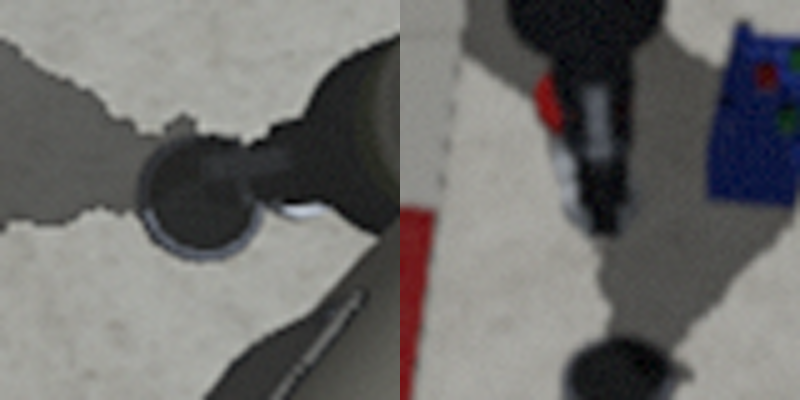

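The disc is held between the fingers and the foot at crop (203,197) is empty. I'll carry it over the cup to the laying spot.

>>> step_arm:
  commands:
    - [-0.005, 0.015, 0, 0, 0, 0]
    - [-0.015, 0.045, 0, 0, 0, 0]
    - [-0.025, 0.08, 0, 0, 0, 0]
    - [-0.037, 0.115, 0, 0, 0, 0]
    - [-0.049, 0.15, 0, 0, 0, 0]

```text
t: 5.72
tcp_pos: [0.4699, -0.1608, 0.1356]
tool_rot: [3.14, -0.003, -3.023]
wrist_force: [-0.1, 0.0, -0.3]
gripper_width: 0.0377
grasp_force: 25.5
```

>>> step_arm:
  commands:
    - [-0.012, 0.035, 0, 0, 0, 0]
    - [-0.024, 0.07, 0, 0, 0, 0]
    - [-0.035, 0.1, 0, 0, 0, 0]
    - [-0.045, 0.13, 0, 0, 0, 0]
    - [-0.05, 0.15, 0, 0, 0, 0]

```text
t: 6.13
tcp_pos: [0.5021, -0.0048, 0.1358]
tool_rot: [3.14, -0.003, -3.02]
wrist_force: [1.0, 0.1, -1.0]
gripper_width: 0.0374
grasp_force: 25.5
```

>>> step_arm:
  commands:
    - [-0.005, 0.02, 0, 0, 0, 0]
    - [-0.01, 0.035, 0, 0, 0, 0]
    - [-0.014, 0.045, 0, 0, 0, 0]
    - [-0.016, 0.054, 0, 0, 0, 0]
    - [-0.016, 0.054, 0, 0, 0, 0]

```text
t: 6.55
tcp_pos: [0.5119, 0.0489, 0.1364]
tool_rot: [3.141, -0.002, -3.02]
wrist_force: [-0.7, -0.5, -1.0]
gripper_width: 0.0372
grasp_force: 25.5
```

>>> step_arm:
  commands:
    - [0, 0, 0.02, 0, 0, 0]
    - [0, 0, 0.04, 0, 0, 0]
    - [0, 0, 0.06, 0, 0, 0]
    - [0, 0, 0.08, 0, 0, 0]
    - [0, 0, 0.08, 0, 0, 0]

```text
t: 6.97
tcp_pos: [0.5091, 0.0469, 0.0535]
tool_rot: [3.141, -0.007, -3.023]
wrist_force: [-1.2, 0.1, -1.8]
gripper_width: 0.0369
grasp_force: 25.5
```

Run:
```python
from h import *
p,d=camera("top");q,e=camera("side");np.savez("g3.npz",p=p,q=q)
a=cv2.resize(p[180:260,270:350],None,fx=5,fy=5,interpolation=2);b=cv2.resize(q[160:240,275:355],None,fx=5,fy=5,interpolation=2)
cv2.imwrite("pics/g3.png",np.hstack([a,b]));togo([.5122,.048,.0218])
```

```text
t 7.07 tcp [0.5115 0.047  0.0568] rpy [ 3.1415e+00 -2.5000e-03 -3.0231e+00] F [ 0.72  0.93 -0.47] w 0.0374 g 25.5
go [-0.9  0.9 35. ] turn [ 0.01 -0.14 -0.06]
```

View pics/g3.png

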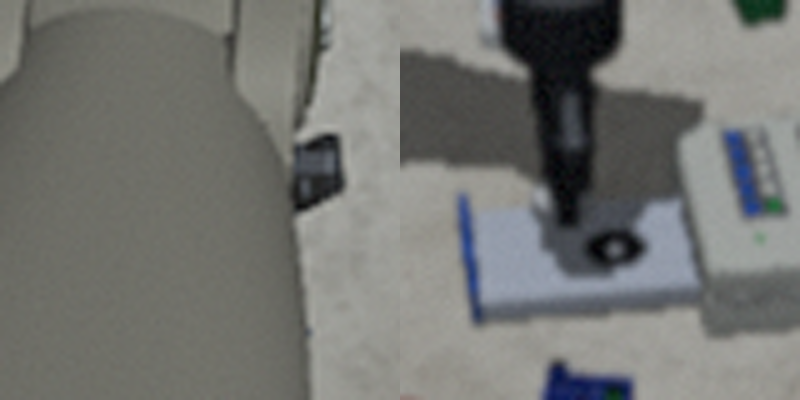

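The disc is above the deck between lip and pocket (side crop: fingers at (565,215), pocket at (615,247)); the arm blocks the top view. Now down gently.

>>> step_arm:
  commands:
    - [-0.001, 0.001, 0.007, 0, 0, 0]
    - [-0.001, 0.001, 0.014, 0, 0, 0]
    - [-0.001, 0.001, 0.021, 0, 0, 0]
    - [-0.001, 0.001, 0.027, 0, 0, 0]
    - [-0.001, 0.001, 0.03, 0, 0, 0]

```text
t: 7.48
tcp_pos: [0.5128, 0.0489, 0.0264]
tool_rot: [3.142, -0.001, -3.022]
wrist_force: [-0.9, 0.3, -0.7]
gripper_width: 0.0371
grasp_force: 25.5
```

>>> step_arm:
  commands:
    - [0, 0, 0.001, 0, 0, 0]
    - [0, 0, 0.001, 0, 0, 0]
    - [0, 0, 0.002, 0, 0, 0]
    - [0, 0, 0.002, 0, 0, 0]
    - [0, 0, 0.002, 0, 0, 0]

```text
t: 7.9
tcp_pos: [0.5135, 0.0489, 0.0255]
tool_rot: [-3.141, 0.0, -3.022]
wrist_force: [0.3, 0.4, -2.0]
gripper_width: 0.0373
grasp_force: 25.5
```

>>> step_arm:
  commands:
    - [0, 0, 0, 0, 0, 0]
    - [0, 0, 0.0005, 0, 0, 0]
    - [0, 0, 0.0005, 0, 0, 0]
    - [0, 0, 0.001, 0, 0, 0]
    - [0, 0, 0.001, 0, 0, 0]

```text
t: 8.32
tcp_pos: [0.5132, 0.0489, 0.0242]
tool_rot: [-3.142, -0.0, -3.022]
wrist_force: [-0.4, -0.1, -1.8]
gripper_width: 0.0375
grasp_force: 25.5
```

```bash
python3 -c "
from h import *
togo([.5122,.048,.0218])"
```

```text
t 8.32 tcp [0.5132 0.0489 0.0242] rpy [-3.1415e+00 -1.0000e-04 -3.0220e+00] F [-0.41 -0.07 -1.77] w 0.0375 g 25.5
go [ 1.1 -0.7  2.4] turn [-0. -0.  0.]
```

>>> step_arm:
  commands:
    - [0, 0, 0.0005, 0, 0, 0]
    - [0, 0, 0.0005, 0, 0, 0]
    - [0, 0, 0.001, 0, 0, 0]
    - [0, 0, 0.001, 0, 0, 0]
    - [0, 0, 0.001, 0, 0, 0]

```text
t: 8.73
tcp_pos: [0.5132, 0.0489, 0.0232]
tool_rot: [-3.142, -0.0, -3.022]
wrist_force: [-0.4, -0.5, -0.8]
gripper_width: 0.0372
grasp_force: 25.5
```

>>> step_arm:
  commands:
    - [0, 0, 0.0003, 0, 0, 0]
    - [0, 0, 0.0003, 0, 0, 0]
    - [0, 0, 0.0006, 0, 0, 0]
    - [0, 0, 0.0006, 0, 0, 0]
    - [0, 0, 0.0006, 0, 0, 0]

```text
t: 9.15
tcp_pos: [0.5133, 0.0489, 0.0227]
tool_rot: [-3.142, -0.0, -3.022]
wrist_force: [-0.3, 0.5, -1.2]
gripper_width: 0.0375
grasp_force: 25.5
```

>>> step_arm:
  commands:
    - [0, 0, 0.0003, 0, 0, 0]
    - [0, 0, 0.0003, 0, 0, 0]
    - [0, 0, 0.0006, 0, 0, 0]
    - [0, 0, 0.0006, 0, 0, 0]
    - [0, 0, 0.0006, 0, 0, 0]

```text
t: 9.57
tcp_pos: [0.5133, 0.0489, 0.0221]
tool_rot: [-3.142, -0.0, -3.022]
wrist_force: [0.1, 0.4, -0.2]
gripper_width: 0.0377
grasp_force: 25.5
```

>>> step_arm:
  commands:
    - [0, 0, 0.0003, 0, 0, 0]
    - [0, 0, 0.0003, 0, 0, 0]
    - [0, 0, 0.0005, 0, 0, 0]
    - [0, 0, 0.0005, 0, 0, 0]
    - [0, 0, 0.0005, 0, 0, 0]

```text
t: 9.98
tcp_pos: [0.5133, 0.0488, 0.0218]
tool_rot: [-3.141, 0.0, -3.022]
wrist_force: [-0.9, 0.1, 1.6]
gripper_width: 0.0374
grasp_force: 25.7
```

Contact felt at the expected height; I'll release and look.

>>> step_arm:
  commands:
    - [0, 0, 0, 0, 0, 0]
    - [0, 0, 0, 0, 0, 0]
    - [0, 0, 0, 0, 0, 0]
    - [0, 0, 0, 0, 0, 0]
    - [0, 0, 0, 0, 0, 0]
  fingers: 0.7

```text
t: 10.4
tcp_pos: [0.5133, 0.0488, 0.0215]
tool_rot: [-3.141, 0.0, -3.022]
wrist_force: [0.1, 0.1, -0.0]
gripper_width: 0.0596
grasp_force: 0.0
```

>>> step_arm:
  commands:
    - [0, 0, -0.005, 0, 0, 0]
    - [0, 0, -0.015, 0, 0, 0]
    - [0, 0, -0.03, 0, 0, 0]
    - [0, 0, -0.045, 0, 0, 0]
    - [0, 0, -0.045, 0, 0, 0]

```text
t: 10.82
tcp_pos: [0.5157, 0.0487, 0.0701]
tool_rot: [-3.141, 0.006, -3.022]
wrist_force: [0.1, 0.2, 0.1]
gripper_width: 0.0595
grasp_force: 0.0
```

>>> step_arm:
  commands:
    - [0.02, 0, -0.01, 0, 0, 0]
    - [0.05, 0, -0.03, 0, 0, 0]
    - [0.05, 0, -0.03, 0, 0, 0]
    - [0.05, 0, -0.03, 0, 0, 0]
    - [0.05, 0, -0.03, 0, 0, 0]
  fingers: 0

```text
t: 11.23
tcp_pos: [0.4645, 0.0428, 0.0969]
tool_rot: [-3.141, 0.002, -3.022]
wrist_force: [-0.1, -0.1, -0.3]
gripper_width: 0.0006
grasp_force: 0.0
```

Run:
```python
from h import *
p,d=camera("top");q,e=camera("side");np.savez("g4.npz",p=p,q=q)
a=cv2.resize(p[180:260,270:350],None,fx=5,fy=5,interpolation=2);b=cv2.resize(q[160:240,275:355],None,fx=5,fy=5,interpolation=2)
cv2.imwrite("pics/g4.png",np.hstack([a,b]));togo([.5122,.048,.0218])
```

```text
t 11.33 tcp [0.4644 0.0429 0.0962] rpy [-3.1415e+00  5.0000e-04 -3.0220e+00] F [-0.45 -0.71 -0.02] w 0.0004 g 0.0
go [-48.   -0.6  74.5] turn [-0.01  0.03  0.01]
```

View pics/g4.png

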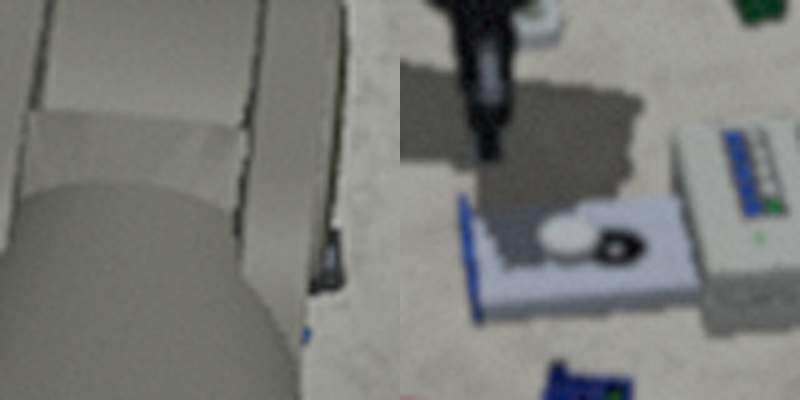

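The disc lies flat on the deck (side crop: disc (567,235), pocket (618,246)). I'll swing aside for a clear top view to check the lateral alignment.

>>> step_arm:
  commands:
    - [0, -0.04, 0, 0, 0, 0]
    - [0, -0.08, 0, 0, 0, 0]
    - [0, -0.12, 0, 0, 0, 0]
    - [0, -0.16, 0, 0, 0, 0]
    - [0, -0.2, 0, 0, 0, 0]

```text
t: 11.75
tcp_pos: [0.488, -0.1575, 0.0958]
tool_rot: [3.141, -0.0, -3.021]
wrist_force: [0.8, 0.2, 0.3]
gripper_width: 0.0001
grasp_force: 0.0
```

Run:
```python
from h import *
ps=[];qs=[]
for i in range(4):
    ps.append(camera("top")[0].astype(float));qs.append(camera("side")[0].astype(float))
p=np.mean(ps,0).astype(np.uint8);q=np.mean(qs,0).astype(np.uint8);np.savez("g5.npz",p=p,q=q)
a=cv2.resize(p[180:260,270:350],None,fx=5,fy=5,interpolation=2);b=cv2.resize(q[160:240,275:355],None,fx=5,fy=5,interpolation=2)
cv2.imwrite("pics/g5.png",np.hstack([a,b]));togo([.5122,.048,.0218])
```

```text
t 12.15 tcp [ 0.4872 -0.1543  0.0962] rpy [ 3.1408e+00 -1.0000e-03 -3.0202e+00] F [0.18 0.65 0.66] w -0.0002 g 0.0
go [-49.4 197.7  74.5] turn [ 0.04 -0.06  0.11]
```

View pics/g5.png

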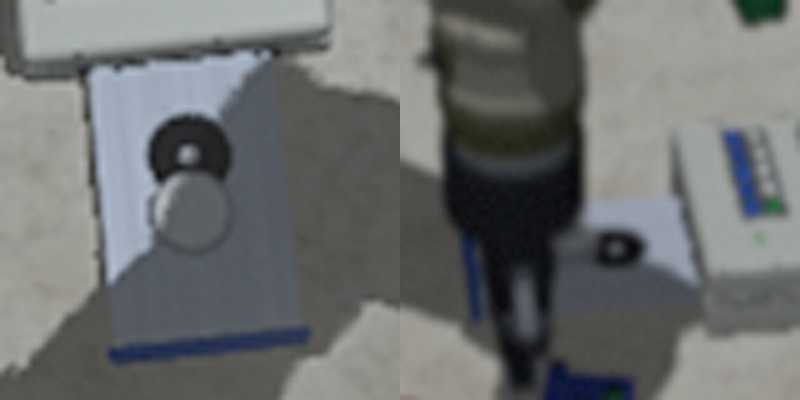

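Top crop: disc centre ≈(192,211), spanning x 152–232; pocket centre ≈(190.5,155); lip rear edge at y≈345.

Run:
```python
from h import *
p=np.load("g5.npz")["p"].astype(np.float32)
ps=.1195;ex=np.array([np.cos(ps),np.sin(ps)]);ey=np.array([-ex[1],ex[0]])
def f(uv): return (np.array(uv,float)+.5)/5-.5+[270,180]
dc=cast("top",f([192,211]),.032)[0,:2];
# pocket rim at deck level: dark blob of initial picture
pk0=cast("top",[307.6,210.6],.018)[0,:2]; pk=cast("top",f([190.5,155]),.018)[0,:2]
lip=cast("top",[f([110,350]),f([308,330])],.034)[:,:2].mean(0)
for n,v in(("disc",dc),("pk0",pk0),("pk",pk),("lip",lip)): print(n,v.round(4),"rel pocket x,y mm",((v-pk0)@np.c_[ex,ey]*1000).round(1))
print("tcp at lay rel pocket",((np.array([.5133,.0488])-pk0)@np.c_[ex,ey]*1000).round(1))
# row profiles for disc & pocket subpixel edges
g=p.mean(2)
for r in(208,210,212,220,222,224): print(r,g[r,296:322].astype(int))
```

```text
disc [0.5134 0.0495] rel pocket x,y mm [-29.6   1.6]
pk0 [0.543  0.0514] rel pocket x,y mm [0. 0.]
pk [0.543  0.0511] rel pocket x,y mm [-0.  -0.2]
lip [0.4517 0.0404] rel pocket x,y mm [-91.9  -0.1]
tcp at lay rel pocket [-29.8   1. ]
208 [175 178 182 140  51  37  41  43  42  40  37  42  43  34  37  35  36  35
  32  55  84  92  92  91  90  90]
210 [174 181 171 116  40  39  44  41  39  59 131 155 120  84  37  33  36  36
  34  34  68  92  91  91  92  90]
212 [175 180 178 128  37  38  43  42  39  54  92 100  81  53  33  34  38  34
  34  34  69  92  91  91  91  91]
220 [171 176 184 142 106 160 180 155 105  97  91  95  96  94  93  94  93  96
  94  83  83  91  90  90  91  91]
222 [170 175 185 142 114 170 156 102  91  93  94  94  94  95  93  95  93  95
  96  88  80  88  89  91  91  91]
224 [171 176 183 141 101 140 130 101  92  94  94  94  95  95  94  95  95  95
  91  78  79  88  90  90  91  91]
```

The disc sits about 2 mm to the reader's +y of the pocket's line. I'll regrip it lightly 2 mm over to centre it before sliding.

>>> step_arm:
  commands:
    - [-0.01, 0.04, 0, 0, 0, 0]
    - [-0.02, 0.08, 0, 0, 0, 0]
    - [-0.03, 0.12, 0, 0, 0, 0]
    - [-0.04, 0.16, 0, 0, 0, 0]
    - [-0.049, 0.197, 0, 0, 0, 0]
  fingers: 0.7

```text
t: 12.57
tcp_pos: [0.5121, 0.0492, 0.0968]
tool_rot: [3.141, 0.0, -3.02]
wrist_force: [-0.2, -0.2, 0.2]
gripper_width: 0.0593
grasp_force: 0.0
```

>>> step_arm:
  commands:
    - [0, 0, 0.01, 0, 0, 0]
    - [0, 0, 0.02, 0, 0, 0]
    - [0, 0, 0.03, 0, 0, 0]
    - [0, 0, 0.03, 0, 0, 0]
    - [0, 0, 0.03, 0, 0, 0]

```text
t: 12.98
tcp_pos: [0.5115, 0.0448, 0.0655]
tool_rot: [3.141, -0.003, -3.024]
wrist_force: [-0.8, -0.4, -0.2]
gripper_width: 0.0598
grasp_force: 0.0
```

```bash
python3 -c "
from h import *
togo([.5135,.0468,.0225])"
```

```text
t 12.98 tcp [0.5115 0.0448 0.0655] rpy [ 3.1414e+00 -2.5000e-03 -3.0236e+00] F [-0.85 -0.4  -0.16] w 0.0598 g 0.0
go [-2.3  1.7 43. ] turn [ 0.01 -0.15 -0.08]
```

>>> step_arm:
  commands:
    - [0, 0, 0.01, 0, 0, 0]
    - [0, 0, 0.02, 0, 0, 0]
    - [0, 0, 0.025, 0, 0, 0]
    - [0, 0, 0.025, 0, 0, 0]
    - [0, 0, 0.025, 0, 0, 0]

```text
t: 13.4
tcp_pos: [0.5121, 0.0454, 0.041]
tool_rot: [3.141, -0.001, -3.023]
wrist_force: [-0.6, 0.2, 0.2]
gripper_width: 0.0595
grasp_force: 0.0
```

>>> step_arm:
  commands:
    - [0, 0, 0, 0, 0, 0]
    - [0, 0, 0, 0, 0, 0]
    - [0, 0, 0, 0, 0, 0]
    - [0, 0, 0, 0, 0, 0]
    - [0, 0, 0, 0, 0, 0]

```text
t: 13.82
tcp_pos: [0.5129, 0.0458, 0.0418]
tool_rot: [-3.141, 0.001, -3.022]
wrist_force: [-0.0, 0.2, -0.3]
gripper_width: 0.0596
grasp_force: 0.0
```

```bash
python3 -c "
from h import *
togo([.5135,.0468,.0225])"
```

```text
t 13.82 tcp [0.5129 0.0458 0.0418] rpy [-3.1414e+00  6.0000e-04 -3.0219e+00] F [-0.01  0.23 -0.31] w 0.0596 g 0.0
go [-0.7  0.9 19.4] turn [-0.01  0.03  0.01]
```

>>> step_arm:
  commands:
    - [-0.0005, 0.0009, 0.005, 0, 0, 0]
    - [-0.0005, 0.0009, 0.01, 0, 0, 0]
    - [-0.0005, 0.0009, 0.015, 0, 0, 0]
    - [-0.0005, 0.0009, 0.019, 0, 0, 0]
    - [-0.0005, 0.0009, 0.019, 0, 0, 0]

```text
t: 14.23
tcp_pos: [0.512, 0.0468, 0.0212]
tool_rot: [3.141, -0.002, -3.022]
wrist_force: [0.7, 0.2, 0.2]
gripper_width: 0.0595
grasp_force: 0.0
```

>>> step_arm:
  commands:
    - [0, 0, 0, 0, 0, 0]
    - [0, 0, 0, 0, 0, 0]
    - [0, 0, 0, 0, 0, 0]
    - [0, 0, 0, 0, 0, 0]
    - [0, 0, 0, 0, 0, 0]

```text
t: 14.65
tcp_pos: [0.5133, 0.0467, 0.0228]
tool_rot: [-3.141, 0.001, -3.022]
wrist_force: [-0.6, -0.1, -0.8]
gripper_width: 0.0601
grasp_force: 0.0
```

>>> step_arm:
  commands:
    - [0, 0, 0, 0, 0, 0]
    - [0, 0, 0, 0, 0, 0]
    - [0, 0, 0, 0, 0, 0]
    - [0, 0, 0, 0, 0, 0]
    - [0, 0, 0, 0, 0, 0]
  fingers: 0.43
  squeeze: 20

```text
t: 15.07
tcp_pos: [0.5132, 0.0468, 0.0229]
tool_rot: [-3.142, 0.0, -3.022]
wrist_force: [-1.5, 0.4, 3.9]
gripper_width: 0.0376
grasp_force: 19.9
```

>>> step_arm:
  commands:
    - [0, 0, 0, 0, 0, 0]
    - [0, 0, 0, 0, 0, 0]
    - [0, 0, 0, 0, 0, 0]
    - [0, 0, 0, 0, 0, 0]
    - [0, 0, 0, 0, 0, 0]
  fingers: 0.7

```text
t: 15.48
tcp_pos: [0.5129, 0.0467, 0.0224]
tool_rot: [-3.142, -0.0, -3.022]
wrist_force: [0.4, -0.4, 0.8]
gripper_width: 0.0598
grasp_force: 0.0
```

>>> step_arm:
  commands:
    - [0, 0, -0.01, 0, 0, 0]
    - [0, 0, -0.025, 0, 0, 0]
    - [0, 0, -0.035, 0, 0, 0]
    - [0, 0, -0.035, 0, 0, 0]
    - [0, 0, -0.035, 0, 0, 0]

```text
t: 15.9
tcp_pos: [0.514, 0.0467, 0.0586]
tool_rot: [-3.141, 0.002, -3.022]
wrist_force: [1.1, -0.2, -0.7]
gripper_width: 0.0598
grasp_force: 0.0
```

>>> step_arm:
  commands:
    - [0.012, 0, 0, 0, 0, 0]
    - [0.024, 0, 0, 0, 0, 0]
    - [0.036, 0, 0, 0, 0, 0]
    - [0.036, 0, 0, 0, 0, 0]
    - [0.036, 0, 0, 0, 0, 0]
  fingers: 0

```text
t: 16.32
tcp_pos: [0.4768, 0.0424, 0.0572]
tool_rot: [3.142, -0.001, -3.022]
wrist_force: [0.5, -0.6, -0.3]
gripper_width: 0.0003
grasp_force: 0.0
```

>>> step_arm:
  commands:
    - [0, 0, 0.008, 0, 0, 0]
    - [0, 0, 0.016, 0, 0, 0]
    - [0, 0, 0.016, 0, 0, 0]
    - [0, 0, 0.016, 0, 0, 0]
    - [0, 0, 0.016, 0, 0, 0]

```text
t: 16.73
tcp_pos: [0.4773, 0.0425, 0.0412]
tool_rot: [3.142, -0.001, -3.022]
wrist_force: [-0.6, -0.3, -0.8]
gripper_width: -0.0001
grasp_force: 0.0
```

Run:
```python
from h import *
ps=.1195;ex=np.array([np.cos(ps),np.sin(ps)])
t=np.array([.5132,.0467])-.036*ex
q=camera("side")[0]
cv2.imwrite("pics/g6.png",cv2.resize(q[160:240,275:355],None,fx=6,fy=6,interpolation=2))
togo([*t,.024])
```

```text
t 16.78 tcp [0.4775 0.0424 0.0414] rpy [-3.1415e+00 -2.0000e-04 -3.0219e+00] F [ 0.55  0.53 -0.44] w 0.0002 g 0.0
go [ 0.   0.  17.4] turn [-0.01 -0.01  0.01]
```

View pics/g6.png

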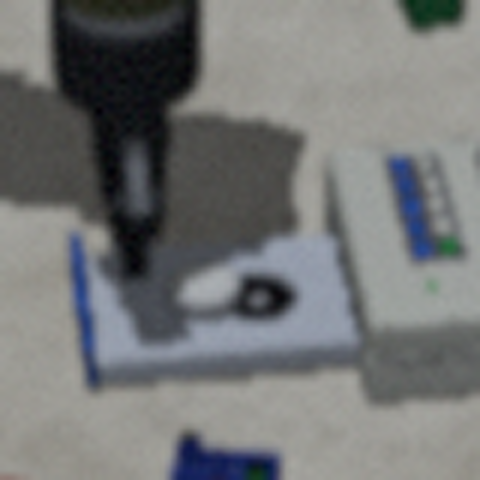

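Shut fingers are poised between lip (x≈85) and disc (x≈180–240). Lower and start sliding.

>>> step_arm:
  commands:
    - [0, 0, 0.005, 0, 0, 0]
    - [0, 0, 0.01, 0, 0, 0]
    - [0, 0, 0.015, 0, 0, 0]
    - [0, 0, 0.017, 0, 0, 0]
    - [0, 0, 0.017, 0, 0, 0]

```text
t: 17.2
tcp_pos: [0.4766, 0.0425, 0.0238]
tool_rot: [3.141, -0.001, -3.022]
wrist_force: [-0.3, -0.4, -0.4]
gripper_width: -0.0002
grasp_force: 0.0
```

>>> step_arm:
  commands:
    - [-0.001, 0, 0, 0, 0, 0]
    - [-0.002, 0, 0, 0, 0, 0]
    - [-0.003, 0, 0, 0, 0, 0]
    - [-0.004, 0, 0, 0, 0, 0]
    - [-0.005, 0, 0, 0, 0, 0]

```text
t: 17.62
tcp_pos: [0.4826, 0.043, 0.0248]
tool_rot: [-3.141, 0.0, -3.022]
wrist_force: [-0.4, 0.3, 0.0]
gripper_width: -0.0001
grasp_force: 0.0
```

>>> step_arm:
  commands:
    - [-0.002, 0, 0, 0, 0, 0]
    - [-0.004, 0, 0, 0, 0, 0]
    - [-0.006, 0, 0, 0, 0, 0]
    - [-0.008, 0, 0, 0, 0, 0]
    - [-0.01, 0, 0, 0, 0, 0]

```text
t: 18.03
tcp_pos: [0.4923, 0.0442, 0.0246]
tool_rot: [-3.142, -0.0, -3.022]
wrist_force: [-0.6, -0.2, 1.1]
gripper_width: -0.0002
grasp_force: 0.5
```

```bash
python3 -c "
from h import *
togo([.5132,.0467,.024])
q=camera('side')[0];np.save('s7',q)
cv2.imwrite('pics/g7.png',cv2.resize(q[160:240,275:355],None,fx=6,fy=6,interpolation=2))"
```

```text
t 18.03 tcp [0.4923 0.0442 0.0246] rpy [-3.1415e+00 -2.0000e-04 -3.0220e+00] F [-0.57 -0.17  1.07] w -0.0002 g 0.5
go [-21.1  -0.    0.5] turn [-0.   -0.01  0.  ]
```

>>> step_arm:
  commands:
    - [-0.002, 0, 0, 0, 0, 0]
    - [-0.004, 0, 0, 0, 0, 0]
    - [-0.006, 0, 0, 0, 0, 0]
    - [-0.008, 0, 0, 0, 0, 0]
    - [-0.01, 0, 0, 0, 0, 0]

```text
t: 18.5
tcp_pos: [0.5023, 0.0454, 0.0246]
tool_rot: [-3.141, -0.0, -3.022]
wrist_force: [-1.2, 0.1, 1.1]
gripper_width: 0.0002
grasp_force: 0.5
```

>>> step_arm:
  commands:
    - [-0.001, 0, 0, 0, 0, 0]
    - [-0.002, 0, 0, 0, 0, 0]
    - [-0.003, 0, 0, 0, 0, 0]
    - [-0.004, 0, 0, 0, 0, 0]
    - [-0.004, 0, 0, 0, 0, 0]

```text
t: 18.92
tcp_pos: [0.5066, 0.0459, 0.0247]
tool_rot: [-3.141, 0.001, -3.022]
wrist_force: [0.1, -0.7, 0.3]
gripper_width: -0.0003
grasp_force: 0.0
```

>>> step_arm:
  commands:
    - [-0.0005, 0, 0, 0, 0, 0]
    - [-0.001, 0, 0, 0, 0, 0]
    - [-0.0015, 0, 0, 0, 0, 0]
    - [-0.002, 0, 0, 0, 0, 0]
    - [-0.002, 0, 0, 0, 0, 0]

```text
t: 19.33
tcp_pos: [0.5082, 0.0461, 0.0246]
tool_rot: [-3.141, 0.0, -3.022]
wrist_force: [-0.0, -0.5, -0.6]
gripper_width: 0.0001
grasp_force: 0.0
```

```bash
python3 -c "
from h import *
togo([.5132,.0467,.024])
q=camera('side')[0];np.save('s8',q)
def dp(q):
    c=q[190:225,290:335].min(2)
    return [(cv2.contourArea(k),k.mean(0).round(1),k.min(0),k.max(0)) for k in blobs(c>150,(290,190),15)]
print(dp(np.load('s7.npy')),dp(q),sep='\n')"
```

```text
t 19.33 tcp [0.5082 0.0461 0.0246] rpy [-3.1415e+00  2.0000e-04 -3.0220e+00] F [-0.03 -0.49 -0.65] w 0.0001 g 0.0
go [-5.  -0.   0.6] turn [-0.01  0.01  0.  ]
[]
[]
```

>>> step_arm:
  commands:
    - [-0.0005, 0, 0, 0, 0, 0]
    - [-0.001, 0, 0, 0, 0, 0]
    - [-0.001, 0, 0, 0, 0, 0]
    - [-0.001, 0, 0, 0, 0, 0]
    - [-0.001, 0, 0, 0, 0, 0]

```text
t: 19.8
tcp_pos: [0.5091, 0.0463, 0.0245]
tool_rot: [-3.142, -0.0, -3.022]
wrist_force: [-0.5, -0.2, 0.1]
gripper_width: -0.0005
grasp_force: 0.1
```

>>> step_arm:
  commands:
    - [-0.0005, 0, 0, 0, 0, 0]
    - [-0.001, 0, 0, 0, 0, 0]
    - [-0.001, 0, 0, 0, 0, 0]
    - [-0.001, 0, 0, 0, 0, 0]
    - [-0.001, 0, 0, 0, 0, 0]

```text
t: 20.22
tcp_pos: [0.5101, 0.0464, 0.0246]
tool_rot: [-3.142, 0.0, -3.022]
wrist_force: [-0.5, -1.2, 0.2]
gripper_width: -0.0001
grasp_force: 0.1
```

>>> step_arm:
  commands:
    - [-0.0005, 0, 0, 0, 0, 0]
    - [-0.001, 0, 0, 0, 0, 0]
    - [-0.001, 0, 0, 0, 0, 0]
    - [-0.001, 0, 0, 0, 0, 0]
    - [-0.001, 0, 0, 0, 0, 0]

```text
t: 20.63
tcp_pos: [0.5111, 0.0465, 0.0246]
tool_rot: [-3.142, 0.0, -3.022]
wrist_force: [-0.7, -0.4, -0.1]
gripper_width: -0.0
grasp_force: 0.1
```

```bash
cat >> h.py <<'E'
def hmap(name="side"):
    q,d=camera(name);m=camera_model(name);T=m["world_from_camera"]
    v,u=np.mgrid[:400,:640];P=np.stack([(u-m["cx"])/m["fx"]*d,(v-m["cy"])/m["fy"]*d,d],-1)@T[:3,:3].T+T[:3,3]
    ps=.1195;ex=np.array([np.cos(ps),np.sin(ps)]);ey=np.array([-ex[1],ex[0]])
    L=(P[...,:2]-[.543,.0514])@np.c_[ex,ey]*1000
    return q,L,P[...,2]*1000,d
E
python3 - <<'E'
from h import *
q,L,Z,d=hmap();g=q.min(2);cv2.imwrite("pics/s9.png",q)
for v in range(200,218,2):
    print(v,[(int(round(L[v,u,0])),int(round(L[v,u,1])),int(round(Z[v,u])),int(g[v,u])) for u in range(304,336,3)])
E
```

```text
200 [(-46, -17, 72, 36), (-42, -67, 112, 19), (-32, -61, 106, 27), (-23, -58, 102, 47), (-2, 39, 22, 72), (9, 43, 18, 71), (19, 43, 16, 74), (27, 35, 22, 73), (38, 38, 19, 82), (44, 19, 33, 103), (49, -9, 56, 152)]
202 [(-48, -32, 76, 49), (-40, -51, 91, 16), (-30, -36, 77, 8), (-12, 31, 22, 58), (-2, 33, 19, 76), (7, 31, 19, 70), (17, 33, 17, 77), (26, 24, 23, 114), (36, 28, 19, 133), (44, 13, 30, 99), (48, -17, 54, 141)]
204 [(-45, -3, 44, 64), (-37, -15, 53, 5), (-163, -1226, 1061, 36), (-15, 6, 34, 75), (-6, 6, 33, 78), (4, 10, 29, 80), (15, 19, 20, 110), (25, 17, 20, 148), (36, 25, 13, 148), (44, 18, 17, 114), (46, -28, 55, 131)]
206 [(-45, -2, 35, 71), (-37, -13, 44, 18), (-27, -15, 44, 38), (-16, 0, 30, 79), (-6, 1, 29, 98), (3, -3, 31, 131), (12, -5, 32, 149), (25, 15, 14, 146), (34, 12, 15, 147), (42, 5, 20, 136), (45, -34, 52, 113)]
208 [(-44, 9, 18, 109), (-37, -15, 37, 24), (-28, -17, 38, 34), (-18, -12, 32, 72), (-7, -5, 26, 146), (1, -12, 30, 162), (11, -12, 29, 132), (22, -1, 19, 140), (32, -3, 19, 147), (41, -5, 21, 148), (44, -41, 50, 100)]
210 [(-46, -9, 25, 140), (
[... 168 characters left out ...]
149), (44, -42, 43, 80)]
212 [(-46, -13, 20, 146), (-37, -14, 20, 81), (-28, -16, 20, 73), (-18, -13, 17, 56), (-10, -26, 27, 84), (1, -19, 20, 88), (10, -16, 16, 113), (20, -20, 18, 149), (29, -23, 20, 147), (38, -23, 19, 147), (44, -44, 36, 85)]
214 [(-47, -21, 19, 147), (-38, -20, 17, 109), (-29, -26, 21, 72), (-19, -25, 19, 69), (-10, -28, 20, 113), (-1, -29, 20, 144), (9, -28, 18, 147), (19, -25, 14, 152), (27, -31, 19, 145), (37, -30, 17, 148), (43, -50, 33, 98)]
216 [(-49, -34, 21, 146), (-39, -28, 15, 140), (-30, -36, 21, 81), (-20, -30, 14, 81), (-11, -37, 20, 122), (-2, -38, 20, 152), (8, -32, 13, 145), (16, -42, 21, 147), (26, -38, 16, 141), (35, -47, 23, 137), (45, -41, 17, 120)]
```

Depth says the disc is still ~12 mm above the deck and about 2–3 mm short. Continue gently.

>>> step_arm:
  commands:
    - [-0.0005, 0, 0, 0, 0, 0]
    - [-0.001, 0, 0, 0, 0, 0]
    - [-0.001, 0, 0, 0, 0, 0]
    - [-0.001, 0, 0, 0, 0, 0]
    - [-0.001, 0, 0, 0, 0, 0]

```text
t: 21.1
tcp_pos: [0.5121, 0.0466, 0.0246]
tool_rot: [-3.141, 0.0, -3.022]
wrist_force: [-0.2, -0.1, -0.3]
gripper_width: 0.0003
grasp_force: 0.1
```

>>> step_arm:
  commands:
    - [-0.0005, 0, 0, 0, 0, 0]
    - [-0.0005, 0, 0, 0, 0, 0]
    - [-0.001, 0, 0, 0, 0, 0]
    - [-0.001, 0, 0, 0, 0, 0]
    - [-0.001, 0, 0, 0, 0, 0]

```text
t: 21.52
tcp_pos: [0.513, 0.0467, 0.0246]
tool_rot: [-3.142, -0.0, -3.022]
wrist_force: [-0.2, 0.2, -0.3]
gripper_width: 0.0
grasp_force: 0.3
```

>>> step_arm:
  commands:
    - [-0.0005, 0, 0, 0, 0, 0]
    - [-0.0005, 0, 0, 0, 0, 0]
    - [-0.0007, 0, 0, 0, 0, 0]
    - [-0.0007, 0, 0, 0, 0, 0]
    - [-0.0007, 0, 0, 0, 0, 0]

```text
t: 21.93
tcp_pos: [0.5137, 0.0468, 0.0246]
tool_rot: [-3.141, 0.0, -3.022]
wrist_force: [-1.1, 1.0, 0.5]
gripper_width: -0.0001
grasp_force: 0.3
```

Run:
```python
from h import *
Zs=[];
for i in range(5):
    q,L,Z,d=hmap();Zs.append(Z)
Z=np.mean(Zs,0);np.save("s10",q)
print("disc z",Z[205:210,316:322].mean(),"deck",Z[207:213,327:332].mean(), Z[215:217,305:330].mean())
print(q[200:216,308:334].min(2)); togo([.5122,.0475,.024])
```

```text
disc z 33.25405581744126 deck 18.602524485933305 18.371821896222038
[[ 19  25  27  27  13  30  49  65  68  69  74  74  72  70  76  72  72  73
   70  69  71  84  99  92 100 129]
 [  7  20  16  16  15  32  57  70  77  70  73  71  73  72  72  70  73  82
   81  83  82  98 114  97  91 120]
 [ 10   7   4  17  27  45  60  73  74  76  71  72  70  77  71  74  89 106
  114 110 116 121 124  96  82 111]
 [  7   8  18  30  47  54  67  75  74  69  74  74  72  74  78  86 113 134
  141 142 138 144 136  99  79 104]
 [ 11  14  20  41  61  68  76  73  75  73  71  76  77  88 101 110 131 146
  147 147 149 148 140 111  85  96]
 [  9  15  22  47  62  74  76  78  80  85  87  91 104 125 134 129 138 146
  147 145 146 147 146 129  93  89]
 [ 15  12  23  41  66  72  78  82  89 102 117 126 135 150 159 144 135 143
  146 147 145 148 147 132 100  86]
 [ 11   8  25  42  62  73  79  95 120 134 149 158 160 165 161 144 134 139
  148 149 150 151 150 141 109  88]
 [ 12  25  28  42  60  74  81 106 146 160 164 165 168 163 151 130 119 135
  148 147 149 151 149 147 127  98]
 [ 39  46  47  51  58  61  77 107 148 161 163 160 1
[... 165 characters left out ...]
]
 [ 73  71  72  70  63  64  63  77 103 112 117 111 106  98  92 107 134 146
  147 146 146 148 145 147 132  97]
 [ 75  70  73  74  67  68  66  65  78  96  99  99 101 103 113 134 144 148
  147 147 147 145 149 145 138 111]
 [ 86  71  71  68  72  65  67  68  84 111 120 120 122 126 137 144 147 147
  148 147 149 148 148 147 148 129]
 [ 98  75  71  72  72  75  68  72  95 125 143 143 143 146 151 149 150 148
  148 148 145 148 146 147 150 136]
 [116  89  75  73  71  71  71  84  97 129 143 149 150 147 146 148 146 147
  148 148 144 146 146 146 143 136]]
t 22.18 tcp [0.5138 0.0468 0.0246] rpy [-3.1415e+00  1.0000e-04 -3.0220e+00] F [-0.68 -0.4  -0.75] w 0.0 g 0.3
go [1.5 0.9 0.6] turn [-0.    0.    0.01]
```

Run:
```python
from h import *
ps=.1195;ex=np.array([np.cos(ps),np.sin(ps)]);ey=np.array([-ex[1],ex[0]])
rel=lambda w:((w[:,:2]-[.543,.0514])@np.c_[ex,ey]*1000).round(1).tolist()
print("disc edge right",rel(cast("side",[(323.8,206.5),(324,207.5)],.032)))
q0=np.load("side0.npz")["p"].min(2);print(q0[204:215,308:328])
print("disc lay centre (side)",rel(cast("side",[(308.4,206.6)],.032)),"pocket",rel(cast("side",[(317.5,209.)],.016)))
q=np.load("s10.npy").min(2)
```

```text
disc edge right [[17.1, -8.7], [17.1, -13.7]]
[[148 145 151 147 146 145 145 140 137 138 136 141 144 149 148 147 149 148
  147 147]
 [150 148 150 147 143 134 127 115 111 105 108 113 116 125 136 145 145 147
  146 147]
 [146 147 148 143 128 105  91  75  60  57  62  66  71  91 108 129 141 146
  146 148]
 [147 148 145 129  96  72  46  32  27  29  34  29  36  45  70 105 129 145
  149 147]
 [151 145 143 116  75  36  18  25  33  56  61  38  19  13  37  73 111 143
  149 148]
 [146 151 141 110  65  26   5  30  61  86  89  61  33  13  16  55 102 138
  147 144]
 [147 149 144 122  75  35  11  31  65  89  87  64  31  17  36  70 112 141
  148 149]
 [147 148 146 135 106  67  41  32  44  56  56  38  30  40  68 106 130 144
  146 144]
 [145 148 149 146 132 105  83  68  58  56  59  56  62  82 107 131 145 148
  145 146]
 [144 147 150 148 144 136 121 110 108 104 102 108 109 118 134 147 147 148
  148 148]
 [149 147 147 148 148 148 145 144 138 136 142 140 142 143 147 149 148 149
  148 147]]
disc lay centre (side) [[-31.1, -3.0]] pocket [[-1.7, 0.5]]
```

>>> step_arm:
  commands:
    - [-0.0005, 0, 0, 0, 0, 0]
    - [-0.0005, 0, 0, 0, 0, 0]
    - [-0.001, 0, 0, 0, 0, 0]
    - [-0.001, 0, 0, 0, 0, 0]
    - [-0.001, 0, 0, 0, 0, 0]

```text
t: 22.6
tcp_pos: [0.5147, 0.0469, 0.0245]
tool_rot: [-3.141, -0.0, -3.022]
wrist_force: [-1.0, -0.5, 0.1]
gripper_width: 0.0002
grasp_force: 0.5
```

>>> step_arm:
  commands:
    - [-0.0005, 0, 0, 0, 0, 0]
    - [-0.0005, 0, 0, 0, 0, 0]
    - [-0.001, 0, 0, 0, 0, 0]
    - [-0.001, 0, 0, 0, 0, 0]
    - [-0.001, 0, 0, 0, 0, 0]

```text
t: 23.02
tcp_pos: [0.515, 0.0471, 0.0244]
tool_rot: [3.142, -0.001, -3.022]
wrist_force: [-4.0, -0.6, 1.5]
gripper_width: -0.0001
grasp_force: 1.9
```

A clear force rise (about 4 N): I'll stop, and check the disc's height.

Run:
```python
from h import *
Zs=[];
for i in range(6):
    q,L,Z,d=hmap();Zs.append(Z)
Z=np.mean(Zs,0)
print(q[200:216,308:334].min(2));print(Z[203:214,314:330].round(0).astype(int)); togo([.5122,.0475,.024])
```

```text
[[ 10  24  30  31  18  18  30  58  70  72  73  76  73  74  69  69  73  73
   68  72  71  75  81  84 101 127]
 [ 12  17   9  16  11  20  41  64  74  75  73  73  72  72  71  72  74  80
   84  82  85  90  99  86  91 123]
 [ 10   9  17  15  28  34  51  67  74  71  68  75  75  70  70  73  86 109
  109 112 113 119 119  90  83 111]
 [ 14  10  10  18  35  54  63  65  76  75  69  73  73  74  72  84 117 135
  141 139 141 144 132 101  75 102]
 [ 12   6  10  33  51  65  74  75  78  74  74  75  78  84  91 104 134 147
  148 148 149 150 141 112  86  95]
 [ 16   9  13  36  56  70  77  81  77  77  81  88 105 114 125 128 140 147
  150 148 148 145 146 126  91  90]
 [ 14   5  15  32  62  68  78  79  85  90 103 120 131 150 156 146 141 145
  149 147 145 149 149 134  98  87]
 [ 16   7  14  31  57  71  80  81  95 117 134 148 158 163 164 150 139 140
  150 149 147 149 151 139 111  87]
 [ 25  21  20  36  55  68  78  85 111 144 159 163 166 166 158 138 123 138
  147 148 149 148 148 145 129  98]
 [ 47  40  43  44  53  63  72  89 124 156 162 161 159 153 141 116 113 138
  147 147 146 148 150 149 137 100]
 [ 68  65 
[... 839 characters left out ...]
8  18]
 [ 26  26  26  28  26  26  24  27  27  27  25  19  19  18  17  20]
 [ 26  28  25  27  27  28  27  27  27  24  24  18  18  19  17  19]
 [ 25  27  26  27  27  28  25  26  27  25  24  19  19  19  18  20]
 [ 26  26  26  27  27  29  26  25  25  25  23  19  18  17  18  19]
 [ 26  27  27  26  26  26  26  26  28  25  19  17  19  19  18  19]
 [ 21  25  24  25  27  26  25  25  24  19  19  20  18  18 194  18]
 [ 18  20  20  20  21  22  22  21 194  18  18  18  19  18  18  17]
 [ 18  17  17  18  19  18  18  19  17  19  17  18  18  19  19  18]]
t 23.32 tcp [0.5152 0.0471 0.0244] rpy [ 3.1415e+00 -1.0000e-03 -3.0220e+00] F [-4.44  0.19  1.5 ] w -0.0001 g 2.3
go [2.9 0.8 0.4] turn [ 0.   -0.06  0.  ]
```

Disc top is level and 8 mm above the deck (26 vs 18 raw): seated. Back off, lift, and go over to the front of the lip.

>>> step_arm:
  commands:
    - [0.001, 0, 0, 0, 0, 0]
    - [0.003, 0, 0, 0, 0, 0]
    - [0.006, 0, 0, 0, 0, 0]
    - [0.01, 0, 0, 0, 0, 0]
    - [0.01, 0, 0, 0, 0, 0]

```text
t: 23.73
tcp_pos: [0.5055, 0.0458, 0.0247]
tool_rot: [-3.141, 0.0, -3.022]
wrist_force: [-0.9, 0.6, -0.2]
gripper_width: -0.0001
grasp_force: 0.0
```

>>> step_arm:
  commands:
    - [0, 0, -0.015, 0, 0, 0]
    - [0, 0, -0.035, 0, 0, 0]
    - [0, 0, -0.05, 0, 0, 0]
    - [0, 0, -0.05, 0, 0, 0]
    - [0, 0, -0.05, 0, 0, 0]

```text
t: 24.15
tcp_pos: [0.507, 0.0457, 0.0754]
tool_rot: [-3.141, 0.003, -3.022]
wrist_force: [-0.6, 1.0, -0.5]
gripper_width: -0.0001
grasp_force: 0.0
```

>>> step_arm:
  commands:
    - [0.02, 0, 0, 0, 0, 0]
    - [0.04, 0, 0, 0, 0, 0]
    - [0.06, 0, 0, 0, 0, 0]
    - [0.08, 0, 0, 0, 0, 0]
    - [0.082, 0, 0, 0, 0, 0]

```text
t: 24.57
tcp_pos: [0.4194, 0.0363, 0.0729]
tool_rot: [3.14, -0.006, -3.022]
wrist_force: [-0.3, 0.4, -0.4]
gripper_width: -0.0002
grasp_force: 0.0
```

>>> step_arm:
  commands:
    - [0, 0, 0, 0, 0, 0]
    - [0, 0, 0, 0, 0, 0]
    - [0, 0, 0, 0, 0, 0]
    - [0, 0, 0, 0, 0, 0]
    - [0, 0, 0, 0, 0, 0]

```text
t: 24.98
tcp_pos: [0.4252, 0.0361, 0.0745]
tool_rot: [-3.141, 0.0, -3.022]
wrist_force: [-0.4, 0.9, -0.6]
gripper_width: -0.0002
grasp_force: 0.0
```

Run:
```python
from h import *
ps=.1195;ex=np.array([np.cos(ps),np.sin(ps)]);ey=np.array([-ex[1],ex[0]])
t=np.array([.543,.0514])-.118*ex-.0005*ey
Zs=[]
for i in range(4): q,L,Z,d=hmap();Zs.append(Z)
print("disc z",np.mean(Zs,0)[205:210,315:322].mean());print(t);togo([*t,.016])
q=np.hstack([cv2.resize(q[150:250,260:360],None,fx=5,fy=5,interpolation=2)]);cv2.imwrite("pics/g8.png",q)
```

```text
disc z 26.118018760261652
[0.42590114 0.0368361 ]
t 25.18 tcp [0.4246 0.0361 0.0745] rpy [-3.1415 -0.     -3.0219] F [-0.37 -0.45  0.5 ] w -0.0 g 0.0
go [-1.4  0.6 58.5] turn [-0.01 -0.    0.01]
```

View pics/g8.png

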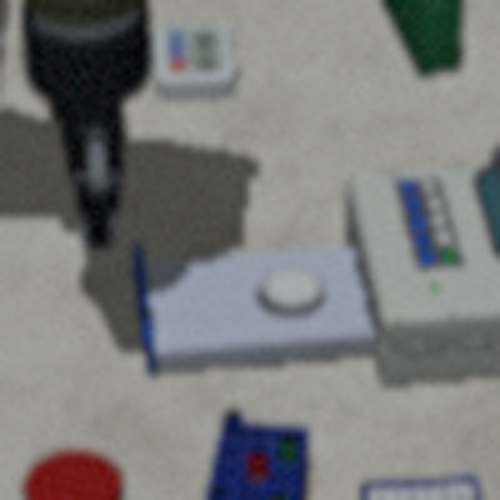

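The disc is seated in the pocket (292,290) and level; the fingers stand in front of the lip (145,300). Lower and push the drawer.

>>> step_arm:
  commands:
    - [0, 0.0005, 0.015, 0, 0, 0]
    - [0, 0.0005, 0.03, 0, 0, 0]
    - [0, 0.0005, 0.045, 0, 0, 0]
    - [0, 0.0005, 0.056, 0, 0, 0]
    - [0, 0.0005, 0.056, 0, 0, 0]

```text
t: 25.6
tcp_pos: [0.4226, 0.0367, 0.0168]
tool_rot: [3.141, -0.004, -3.022]
wrist_force: [-0.6, -0.5, 0.2]
gripper_width: 0.0
grasp_force: 0.0
```

>>> step_arm:
  commands:
    - [-0.002, 0, 0, 0, 0, 0]
    - [-0.004, 0, 0, 0, 0, 0]
    - [-0.006, 0, 0, 0, 0, 0]
    - [-0.008, 0, 0, 0, 0, 0]
    - [-0.01, 0, 0, 0, 0, 0]

```text
t: 26.02
tcp_pos: [0.4352, 0.0377, 0.0192]
tool_rot: [-3.141, 0.001, -3.022]
wrist_force: [0.9, 0.6, 0.8]
gripper_width: -0.0003
grasp_force: 0.0
```

>>> step_arm:
  commands:
    - [-0.002, 0, 0, 0, 0, 0]
    - [-0.004, 0, 0, 0, 0, 0]
    - [-0.006, 0, 0, 0, 0, 0]
    - [-0.008, 0, 0, 0, 0, 0]
    - [-0.01, 0, 0, 0, 0, 0]

```text
t: 26.43
tcp_pos: [0.437, 0.0386, 0.0173]
tool_rot: [-3.141, -0.013, -3.022]
wrist_force: [-17.7, -4.2, 11.8]
gripper_width: 0.0
grasp_force: 8.7
```

>>> step_arm:
  commands:
    - [-0.003, 0, 0, 0, 0, 0]
    - [-0.006, 0, 0, 0, 0, 0]
    - [-0.009, 0, 0, 0, 0, 0]
    - [-0.012, 0, 0, 0, 0, 0]
    - [-0.015, 0, 0, 0, 0, 0]

```text
t: 26.85
tcp_pos: [0.4509, 0.0404, 0.017]
tool_rot: [-3.141, -0.015, -3.022]
wrist_force: [-17.0, -3.9, 12.6]
gripper_width: 0.0
grasp_force: 8.8
```

>>> step_arm:
  commands:
    - [-0.004, 0, 0, 0, 0, 0]
    - [-0.008, 0, 0, 0, 0, 0]
    - [-0.012, 0, 0, 0, 0, 0]
    - [-0.016, 0, 0, 0, 0, 0]
    - [-0.02, 0, 0, 0, 0, 0]

```text
t: 27.27
tcp_pos: [0.4708, 0.0428, 0.017]
tool_rot: [3.142, -0.015, -3.022]
wrist_force: [-16.7, -3.7, 11.7]
gripper_width: -0.0001
grasp_force: 8.8
```

>>> step_arm:
  commands:
    - [-0.005, 0, 0, 0, 0, 0]
    - [-0.01, 0, 0, 0, 0, 0]
    - [-0.015, 0, 0, 0, 0, 0]
    - [-0.02, 0, 0, 0, 0, 0]
    - [-0.025, 0, 0, 0, 0, 0]

```text
t: 27.68
tcp_pos: [0.4957, 0.0458, 0.0171]
tool_rot: [3.141, -0.015, -3.022]
wrist_force: [-17.4, -3.9, 11.9]
gripper_width: -0.0001
grasp_force: 8.9
```

>>> step_arm:
  commands:
    - [-0.005, 0, 0, 0, 0, 0]
    - [-0.01, 0, 0, 0, 0, 0]
    - [-0.015, 0, 0, 0, 0, 0]
    - [-0.02, 0, 0, 0, 0, 0]
    - [-0.025, 0, 0, 0, 0, 0]

```text
t: 28.1
tcp_pos: [0.5206, 0.0487, 0.017]
tool_rot: [3.141, -0.015, -3.022]
wrist_force: [-17.5, -3.2, 11.7]
gripper_width: 0.0003
grasp_force: 8.9
```

>>> step_arm:
  commands:
    - [-0.005, 0, 0, 0, 0, 0]
    - [-0.01, 0, 0, 0, 0, 0]
    - [-0.015, 0, 0, 0, 0, 0]
    - [-0.02, 0, 0, 0, 0, 0]
    - [-0.025, 0, 0, 0, 0, 0]

```text
t: 28.52
tcp_pos: [0.5455, 0.0517, 0.0171]
tool_rot: [3.141, -0.015, -3.022]
wrist_force: [-16.7, -3.8, 11.1]
gripper_width: 0.0001
grasp_force: 8.9
```

>>> step_arm:
  commands:
    - [-0.002, 0, 0, 0, 0, 0]
    - [-0.004, 0, 0, 0, 0, 0]
    - [-0.006, 0, 0, 0, 0, 0]
    - [-0.008, 0, 0, 0, 0, 0]
    - [-0.01, 0, 0, 0, 0, 0]

```text
t: 28.93
tcp_pos: [0.5555, 0.0529, 0.0171]
tool_rot: [3.141, -0.015, -3.022]
wrist_force: [-17.7, -2.5, 10.1]
gripper_width: 0.0002
grasp_force: 8.7
```

Near the end; small steps until the force rises.

>>> step_arm:
  commands:
    - [-0.001, 0, 0, 0, 0, 0]
    - [-0.002, 0, 0, 0, 0, 0]
    - [-0.003, 0, 0, 0, 0, 0]
    - [-0.004, 0, 0, 0, 0, 0]
    - [-0.005, 0, 0, 0, 0, 0]

```text
t: 29.35
tcp_pos: [0.5605, 0.0535, 0.0171]
tool_rot: [3.141, -0.014, -3.022]
wrist_force: [-17.4, -2.8, 10.3]
gripper_width: 0.0004
grasp_force: 8.6
```

>>> step_arm:
  commands:
    - [-0.001, 0, 0, 0, 0, 0]
    - [-0.002, 0, 0, 0, 0, 0]
    - [-0.003, 0, 0, 0, 0, 0]
    - [-0.004, 0, 0, 0, 0, 0]
    - [-0.005, 0, 0, 0, 0, 0]

```text
t: 29.77
tcp_pos: [0.5654, 0.0541, 0.0171]
tool_rot: [3.141, -0.014, -3.022]
wrist_force: [-17.1, -2.8, 11.0]
gripper_width: 0.0
grasp_force: 8.6
```

>>> step_arm:
  commands:
    - [-0.0005, 0, 0, 0, 0, 0]
    - [-0.001, 0, 0, 0, 0, 0]
    - [-0.0015, 0, 0, 0, 0, 0]
    - [-0.002, 0, 0, 0, 0, 0]
    - [-0.002, 0, 0, 0, 0, 0]

```text
t: 30.18
tcp_pos: [0.5675, 0.0544, 0.0171]
tool_rot: [3.141, -0.014, -3.022]
wrist_force: [-15.4, -2.3, 10.3]
gripper_width: 0.0003
grasp_force: 8.4
```

>>> step_arm:
  commands:
    - [-0.0005, 0, 0, 0, 0, 0]
    - [-0.001, 0, 0, 0, 0, 0]
    - [-0.0015, 0, 0, 0, 0, 0]
    - [-0.002, 0, 0, 0, 0, 0]
    - [-0.002, 0, 0, 0, 0, 0]

```text
t: 30.6
tcp_pos: [0.5695, 0.0546, 0.0171]
tool_rot: [3.141, -0.014, -3.022]
wrist_force: [-16.1, -2.8, 10.5]
gripper_width: -0.0004
grasp_force: 8.4
```

>>> step_arm:
  commands:
    - [-0.0005, 0, 0, 0, 0, 0]
    - [-0.001, 0, 0, 0, 0, 0]
    - [-0.0015, 0, 0, 0, 0, 0]
    - [-0.002, 0, 0, 0, 0, 0]
    - [-0.002, 0, 0, 0, 0, 0]

```text
t: 31.02
tcp_pos: [0.5715, 0.0548, 0.0171]
tool_rot: [3.141, -0.014, -3.022]
wrist_force: [-16.0, -2.9, 10.7]
gripper_width: -0.0001
grasp_force: 8.4
```

>>> step_arm:
  commands:
    - [-0.0005, 0, 0, 0, 0, 0]
    - [-0.001, 0, 0, 0, 0, 0]
    - [-0.0015, 0, 0, 0, 0, 0]
    - [-0.002, 0, 0, 0, 0, 0]
    - [-0.002, 0, 0, 0, 0, 0]

```text
t: 31.43
tcp_pos: [0.5719, 0.0549, 0.0171]
tool_rot: [3.141, -0.017, -3.022]
wrist_force: [-20.9, -3.3, 14.1]
gripper_width: -0.0001
grasp_force: 10.6
```

>>> step_arm:
  commands:
    - [-0.0005, 0, 0, 0, 0, 0]
    - [-0.001, 0, 0, 0, 0, 0]
    - [-0.0015, 0, 0, 0, 0, 0]
    - [-0.002, 0, 0, 0, 0, 0]
    - [-0.002, 0, 0, 0, 0, 0]

```text
t: 31.85
tcp_pos: [0.5719, 0.0549, 0.0171]
tool_rot: [-3.142, -0.021, -3.022]
wrist_force: [-25.2, -4.3, 18.9]
gripper_width: -0.0001
grasp_force: 13.2
```

The position no longer changes while the force rises: the drawer is home. Back off and check.

>>> step_arm:
  commands:
    - [0.005, 0, 0, 0, 0, 0]
    - [0.012, 0, 0, 0, 0, 0]
    - [0.025, 0, 0, 0, 0, 0]
    - [0.04, 0, 0, 0, 0, 0]
    - [0.05, 0, 0, 0, 0, 0]

```text
t: 32.27
tcp_pos: [0.5329, 0.0497, 0.0185]
tool_rot: [-3.142, 0.0, -3.022]
wrist_force: [-0.6, 0.1, -0.2]
gripper_width: -0.0001
grasp_force: 0.0
```

>>> step_arm:
  commands:
    - [0.01, 0, -0.03, 0, 0, 0]
    - [0.02, 0, -0.06, 0, 0, 0]
    - [0.02, 0, -0.1, 0, 0, 0]
    - [0.02, 0, -0.12, 0, 0, 0]
    - [0.02, 0, -0.12, 0, 0, 0]

```text
t: 32.68
tcp_pos: [0.5177, 0.0471, 0.1442]
tool_rot: [-3.14, 0.011, -3.022]
wrist_force: [0.0, -0.3, 0.2]
gripper_width: 0.0001
grasp_force: 0.0
```

>>> step_arm:
  commands:
    - [0, -0.04, 0, 0, 0, 0]
    - [0, -0.08, 0, 0, 0, 0]
    - [0, -0.12, 0, 0, 0, 0]
    - [0, -0.16, 0, 0, 0, 0]
    - [0, -0.2, 0, 0, 0, 0]

```text
t: 33.1
tcp_pos: [0.5377, -0.153, 0.138]
tool_rot: [-3.141, 0.001, -3.021]
wrist_force: [0.1, 0.7, 0.7]
gripper_width: -0.0002
grasp_force: 0.0
```

Run:
```python
from h import *
ps=.1195;ex=np.array([np.cos(ps),np.sin(ps)]);ey=np.array([-ex[1],ex[0]])
p=camera("top")[0];q=camera("side")[0]
p0=np.load("top0.npz")["p"]
c=p[150:260,260:350].astype(int)
for k in blobs(c[...,0]-c[...,2]>45,(260,150),10):
    if k[:,1].mean()>182:
        r=cv2.boxPoints(cv2.minAreaRect(k.astype(np.float32)));w=cast("top",r,.034)[:,:2];print("lip",r.round(0).tolist(),((w-[.543,.0514])@np.c_[ex,ey]*1000).round(1).tolist())
for nm,im,im0,b in(("cup",p,p0,(375,240,420,285)),("timer",p,p0,(170,220,215,255))):
    for t in(im0,im):
        z=t[b[1]:b[3],b[0]:b[2]].astype(int); m=(z[...,2]-z[...,0]>70) if nm=="cup" else z.min(2)>190
        print(nm,m.sum(),np.argwhere(m).mean(0).round(1))
togo([.5,0,.1])
```

```text
lip [[286.0, 193.0], [324.0, 189.0], [324.0, 193.0], [286.0, 197.0]] [[45.4, 47.6], [44.7, -44.8], [35.9, -44.7], [36.6, 47.6]]
cup 343 [23.5 22.9]
cup 0 [nan nan]
timer 0 [nan nan]
timer 2 [24.5 35. ]
t 33.2 tcp [ 0.5389 -0.1571  0.1379] rpy [-3.1388e+00  1.8000e-03 -3.0286e+00] F [0.2  1.25 0.21] w 0.0 g 0.0
go [ 21.  160.6  37.4] turn [-0.16  0.1  -0.37]<stdin>:12: RuntimeWarning: Mean of empty slice.
  ret = um.true_divide(
```

```bash
python3 -c "
from bench import *
print(hand_in())"
```

```text
the job is handed in; nothing more can be done
None
```

I laid the disc on the deck and slid it until it dropped into the pocket at about 4 N, then pushed the drawer fully home by its lip and handed the job in at about 33 s. The cup and timer were not touched, though the arm blocked the final camera check of the cup.

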